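# Fit the flask head on a touch mixer and hold the flask pressed on

## Robot

A 6-joint arm with a two-finger parallel gripper is mounted at the origin on a cart in front of the work surface, level with it; the furniture and walls round the work are solid. World frame = base frame: x ahead of the robot, y to its left, z up, the work surface at z = 0. Lengths are in m, angles in rad, forces in N, time in s.
With the tool pointing down it reaches from about 0.4 to 0.825 m from the base axis. Payload 7 kg.
Tool frame: the origin (TCP) lies at the very end of the fingers, on their centre line; the grasp point (between the pads) lies arm.hold_point_z behind it (arm.hold_point_z is the distance from the TCP to the grasp point, in m); z points along the fingers, y is the line along which they close (so a half turn about z gives the same grasp; the last joint's range is limited). The gripper opens to 88 mm and grips with 3 to 60 N. Pads are 19 mm wide; open, the fingers measure 130 mm over their backs; the gripper's body (78 mm by 193 mm) begins 47 mm behind the grasp point.
Start: joints at [-0.82, 0.359, 0.012, 0, -1.224, -0.288], TCP at [0.301, -0.604, 0.227] pointing down, gripper open.
Joint ranges: [-3.07, 3.07], [-1.43, 2.12], [-1.02, 1.25], [-3.03, 1.67], [-3.05, -0], [-3.03, 3.03]. Speed limits (rad/s): [2.39, 2.39, 3.01, 3.14, 3.14, 3.14].

## Interface

Orientations are given as [roll, pitch, yaw] about the fixed x, y, z axes, in that order (R = Rz(yaw) Ry(pitch) Rx(roll)).
In Python, from station import arm, sensors, grab_frame, camera_params gives the robot as it stands (arm), with the cameras as plain functions and the readings (sensors).
- The arm moves only by the tool creep_tool, called after "Call:" by a JSON object that holds its "api" and its "payload", one argument or row to a line. Schema: {"type":"object","properties":{"rows":{"type":"array","items":{"type":"array","items":{"type":"array","items":{"type":"number"},"minItems":5,"maxItems":5},"minItems":1,"maxItems":20},"minItems":1,"maxItems":1},"grip_n":{"type":"number"},"only":{"type":"string"},"quiet":{"type":"boolean"},"lines":{"type":"string"}},"required":["rows"],"additionalProperties":false}. rows is a list that holds a single list of rows (three levels of brackets), with 1 to 20 rows, each of 5 numbers: the finger opening in m, then dx, dy, dz in parts of the range, where 1.0 means 40 cm, then a turn about the tool's z in normalised numbers (1 is 90 degrees); each row is the pose to reach, as a shift and turn from the pose commanded when the call began, along the tool's axes at that moment; what a row does not reach only later rows make up. A row lasts 1/12 s, in which the tool goes at most 0.0417 m and 0.125 rad, less where a joint would pass 70% of its speed; a pose out of reach is approached as far as the arm can. The fingers move at their own pace and stop on an object; grip_n is the grip in N (left out, the last holds). Time passes only in rows, so rows that do not move let the fingers close. The tool returns the time, the measured TCP pose, the force, the opening and the grip force at its end. only (a regular expression) keeps the lines of the reply that match it, lines (a string "A,B") keeps lines A to B, and quiet returns only ok. Shift and turn numbers lie between -1 and 1, and a call with a number outside is refused. Input that does not fit is refused with a message, and nothing moves.
- sensors.get_state(): the state, without advancing time (a new reading comes with each control period).
- grab_frame(name): name is "side" or "top" or "wrist"; returns the picture (420x560x3 uint8, red, green, blue); there is no depth.
- camera_params(name): a dict with "fx", "fy", "cx", "cy" (pixels), "T" (4x4, takes a point from camera to world coordinates); the wrist camera has in their place "hand_eye" (4x4, takes a point from camera to tool coordinates, whose origin is the TCP and whose axes are the flange's). Camera axes: x right, y down, z forward; pixel columns grow to the right and rows downward; lengths in m; the calibration is good to about 2 mm. A picture is of the moment at which its call begins: read the wrist's pose just before it. camera_params takes no time and is no camera call.
- arm.job_done(): hands the job in; it is judged then, once.
The state is a dict: "t": time; "q": joint angles; "qd": joint speeds; "joint_efforts": joint torques, N m; "eef_pos": TCP position; "ee_rot": TCP orientation; "force": force on the tool from outside, world axes, zero at the start; "moment": the same for the moment, N m; "width": finger opening in m; "gripper_force": force on a finger pad.
Only numpy, scipy, OpenCV 4.12 (cv2) and the standard library are available. Lean on these libraries where they do the work, as an engineer would, in place of code of your own. Each camera call takes 0.05 s, during which the arm holds its last target. There are 200 camera calls.

## Task

Set up the touch mixer for the round flask: thread the plain metal spacer collar down the mixer's locating stub, then the ring cradle on top of it with its rubber lip upwards, each let go fully home. Then stand the stoppered amber flask upright in the ring cradle and press it gently down until the sprung head is at the bottom of its travel; finish there, still gripping the flask and holding it pressed down, with nothing but the flask pushing on the head. Never tip the flask over, and leave the other things on the bench where they are.

Things in the scene. Friction and masses are not known exactly. Their poses are not given: they have to be found in the camera images.
- mixer: low bench mixer, a white box 150 x 120 x 44 mm (x, y, z) with a knob (top at 57 mm) and a rocker along its front edge (-x). Fixed to the bench. Origin: centre of its underside, on the bench; z up. The sprung head stands out of its top, its axis 18 mm behind the origin (+x).
- seat (a point): centre of the top face of the mixer's sprung round head plate (64 mm across, 8 mm thick; 76 mm above the bench when up), on the head's axis, moving with it; z up. From this point a steel locating stub rises: 12 mm across for 27 mm, then tapering to 6 mm across at its end 35 mm above this point.
- mixer_head (a joint): how far the head is pressed down, m: 0 up, 0.012 at its bottom stop. Springs: it starts to move at about 8 N of push or weight and reaches the stop at about 15 N; the weight of the rings and the flask (about 3 N in all) does not move it.
- collar: aluminium spacer collar, a plain ring 40 mm across, 20 mm high, with a 15 mm hole; about 60 g. Lies flat on the bench, either face up. Origin: centre of its underside; z along its axis, up. Goes first on the stub, its underside on the head plate; it keeps the flask clear of the end of the stub.
- cradle: ring cradle, a white cup-shaped ring 60 mm across, 30 mm high, 70 g: a floor 8 mm thick with a 15 mm hole for the stub, a wall ending in a black rubber lip with a 48 mm opening in which the ball of the flask sits. Stands lip up on the bench. Origin: centre of its underside; z up. Home, its underside lies on the collar, 20 mm above seat.
- flask: stoppered round-bottom amber glass flask, 126 mm high, 160 g: ball 64 mm across, neck 22 mm, ground joint 26 mm across from 76 to 110 mm up (grip here), white stopper above, 25 mm across. Origin: lowest point of the ball; z up along the neck. Starts in the cork ring, origin 16 mm above the bench. Seated in the cradle that is home, its origin is 39 mm above seat.
- cork_ring: cork ring 80 mm across, 25 mm high, with a 44 mm hole, in which the flask stands at the start; loose on the bench. Origin: centre of its underside. It may shift; only the flask matters.
- timer: bystander: small white timer 60 x 66 x 20 mm. Origin: centre of its underside.
- vial: bystander: white vial with a green cap, 29 mm across, 61 mm high. Origin: centre of its underside.
- marker: bystander: black-capped marker lying on the bench, 15 x 133 x 17 mm. Origin: centre of its underside.
- petri: bystander: round flat dish, 92 mm across, 15 mm high. Origin: centre of its underside.
- tape: bystander: roll of green tape lying flat, 52 mm across, 12 mm high. Origin: centre of its underside.

How it is judged:
On the way, in this order (a step that is already met when the one before it is completed fails the run):
1. the collar is on the stub, flat on the head plate, and let go (horizontal distance between collar and seat below 0.004 m and z of collar in the frame of seat below 0.0025 m and angle between collar's own z axis and vertical below 0.08 rad and contact force between each of the arm, the fingers and collar below 0.3 N), for 0.2 s.
2. the cradle is on the stub, lip up, flat on the collar, and let go (z of collar in the frame of seat below 0.0025 m and horizontal distance between cradle and seat below 0.004 m and z of cradle in the frame of seat below 0.0225 m and angle between cradle's own z axis and vertical below 0.08 rad and contact force between the fingers and cradle below 0.3 N), for 0.2 s.
At the end, for the whole second after the job is handed in: Collar flat on the head plate, cradle flat on it (2.5 mm); flask in the cradle (7 mm, 9 degrees), gripped and pressed with over 5 N so the head stays at least 9 mm down of 12 through the last second; the robot itself touches neither mixer, collar nor cradle (horizontal distance between each of collar, cradle and seat below 0.004 m and z of collar in the frame of seat below 0.0025 m and z of cradle in the frame of seat below 0.0225 m and angle between cradle's own z axis and vertical below 0.08 rad and horizontal distance between flask and seat below 0.007 m and z of flask in the frame of seat between 0.035 and 0.0425 m and angle between flask's own z axis and vertical below 0.15 rad and linear speed of flask below 0.02 m/s and value of joint mixer_head above 0.009 m and contact force between flask and cradle above 5 N and contact force between the fingers and flask above 3 N and contact force between each of the arm, the fingers and mixer below 0.5 N and contact force between the fingers and cradle below 0.5 N and contact force between the fingers and collar below 0.5 N); the arm keeps its last pose, push and grip.
It fails at once if the flask is tipped by more than 35 degrees (angle between flask's own z axis and vertical above 0.6 rad).
It fails at once if the flask is forced into the cradle with more than 70 N (contact force between flask and cradle above 70 N).
It fails at once if a bystander (timer, vial, marker, dish or tape) is shifted by more than 30 mm (distance of any of timer, vial, marker, petri, tape from where it was at the start of the episode above 0.03 m).
It also fails if it takes over 72 s, if anything falls off the work surface, if the arm or the gripper's body presses on something with over 40 N, if the wrist force passes 120 N, or if a joint passes its speed limit or range.

## Working session

There is one attempt and no reset: what is moved stays moved. The work goes in short steps, Python scripts to look and compute and a tool call to move; the robot and the scene stay as the last step left them, time stands still between calls to the robot, and variables do not carry over. Pictures are saved under pics/ and viewed, at most 13 in all, crops included, and the job is handed in when it is done.

```bash
ls; mkdir -p pics; python3 - <<'E'
from station import arm, sensors, grab_frame, camera_params
import cv2,numpy as np
for n in("side","top"):
    cv2.imwrite(f"pics/{n}0.png",grab_frame(n)[...,::-1]); p=camera_params(n); print(n,p)
print(camera_params("wrist"),arm.hold_point_z,sensors.get_state())
E
```

```text
pics
station.py
side {'fx': 380.5482736481633, 'fy': 380.5482736481633, 'cx': 282.80049164630526, 'cy': 208.232493403142, 'T': array([[-0.88239393, -0.24893312,  0.3992659 ,  0.0957923 ],
       [-0.47037618,  0.48705454, -0.73588323,  0.75016205],
       [-0.01127856, -0.83714406, -0.54686618,  0.60083835],
       [ 0.        ,  0.        ,  0.        ,  1.        ]])}
top {'fx': 383.6126533889583, 'fy': 383.6126533889583, 'cx': 276.2619138450362, 'cy': 216.78304630940457, 'T': array([[-0.01463836, -0.98150033,  0.19090003,  0.22328219],
       [-0.99988064,  0.01342534, -0.0076461 ,  0.05811593],
       [ 0.00494175, -0.19098918, -0.9815797 ,  1.30262273],
       [ 0.        ,  0.        ,  0.        ,  1.        ]])}
{'fx': 308.0234292498344, 'fy': 308.0234292498344, 'cx': 275.8470265335914, 'cy': 210.85796415049967, 'hand_eye': array([[-4.32000590e-04, -9.56704013e-01, -2.91062269e-01,
         7.95687608e-02],
       [ 9.99999661e-01, -6.17324083e-04,  5.44886788e-04,
        -6.93939087e-04],
       [-7.00975125e-04, -2.91061935e-01,  9.56703956e-01,
        -1.58082403e-01],
       [ 0.00000000e+00,  0.00000000e+00,  0.00000000e+00,
         1.00000000e+00]])} 0.0188 {'t': 0.1, 'q': array([-8.19927085e-01,  3.59316159e-01,  1.11539981e-02, -2.66930016e-04,
       -1.22413497e+00, -2.88099563e-01]), 'qd': array([-0.00035226, -0.00129457,  0.00258183,  0.00163859,  0.00144725,
       -0.00014724]), 'joint_efforts': array([-1.34883878e-03, -5.84162271e+01,  2.93753332e+01,  7.01554388e+00,
        1.01957854e-02, -5.87457703e-05]), 'eef_pos': array([ 0.30110135, -0.60362668,  0.22572485]), 'ee_rot': array([ 3.14008240e+00, -1.85855560e-04, -2.67891371e+00]), 'force': array([ 0.07079599,  0.33147277, -0.01725294]), 'moment': array([-0.01413232, -0.02767976, -0.01300829]), 'gripper_force': 0.0, 'width': 0.08737136763303656}
```

View pics/top0.png

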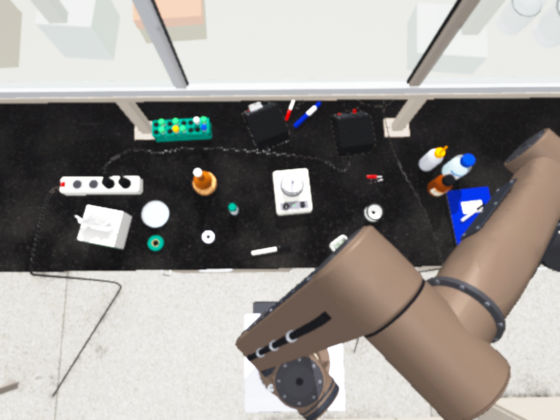

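View pics/side0.png

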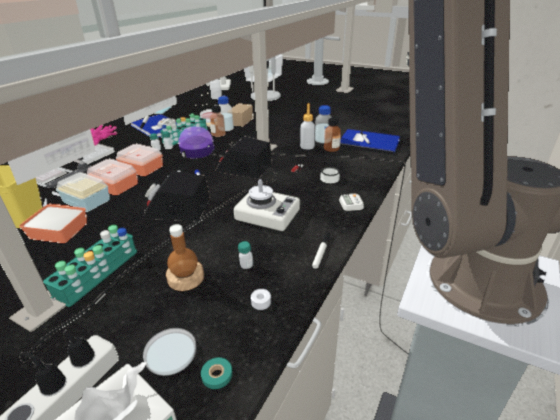

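The top view shows the mixer at about (292,192), flask (204,182), collar (208,237), cradle (374,212), vial (233,208), marker (264,250) and timer (339,243). In the side view the collar is at (260,298), the cradle at (330,175), the stub tip at (261,182) and the stopper at (176,230). The shelf's uprights stand behind the work area. First I'll compute rough positions.

```bash
cat > h.py <<'E'
from station import arm, sensors, grab_frame, camera_params
import cv2,numpy as np
from scipy.spatial.transform import Rotation as R
def toolT(s=None):
    s=s or sensors.get_state(); T=np.eye(4); T[:3,:3]=R.from_euler("xyz",s["ee_rot"]).as_matrix(); T[:3,3]=s["eef_pos"]; return T
def camT(n,s=None):
    p=camera_params(n); return p, (p["T"] if "T" in p else toolT(s)@p["hand_eye"])
def ray(p,T,uv):
    d=T[:3,:3]@np.array([(uv[0]-p["cx"])/p["fx"],(uv[1]-p["cy"])/p["fy"],1]); return T[:3,3],d/np.linalg.norm(d)
def plane(r,z): o,d=r; return o+d*(z-o[2])/d[2]
def tri(rs):
    A=[np.eye(3)-np.outer(d,d) for o,d in rs]; return np.linalg.solve(sum(A),sum(a@o for a,(o,d) in zip(A,rs)))
def shift(goal,yaw=None):
    "shift in tool axes from measured pose to goal tcp (world), plus turn"
    s=sensors.get_state(); T=toolT(s); d=T[:3,:3].T@(np.array(goal)-T[:3,3]); print("shift",d.round(4),"yaw now",s["ee_rot"][2].round(4),"rot",s["ee_rot"].round(4)); return d
def wgrab(name):
    s=sensors.get_state(); im=grab_frame("wrist"); cv2.imwrite(f"pics/{name}.png",im[...,::-1]); np.save(f"pics/{name}.npy",toolT(s)); print(s["eef_pos"].round(4),s["ee_rot"].round(4)); return im
def wray(name,uv):
    p=camera_params("wrist"); return ray(p,np.load(f"pics/{name}.npy")@p["hand_eye"],uv)
def state():
    s=sensors.get_state(); print({k:np.round(s[k],4) for k in("t","eef_pos","ee_rot","force","width","gripper_force","q")})
E
python3 - <<'E'
from h import *
P={n:camT(n) for n in("top","side")}
for nm,t,s,z in [("collar",(208,237),(260,298),.02),("cradle",(374,212),(330,174),.03),("stopper",(197,173),(176,229),.14),("stub",(292,176),(261,182),.11),("headplate",(292,184),(262,196),.076),("vial",(233,207),(244,246),.061)]:
    print(nm,tri([ray(*P["top"],t),ray(*P["side"],s)]).round(3),plane(ray(*P["top"],t),z).round(3))
for nm,t,z in[("petri",(155,214),.015),("tape",(155,243),.012),("marker",(264,251),.015),("timer",(339,243),.02),("shelfpost",(397,128),0),("box",(352,132),.05),("box2",(266,124),.05)]: print(nm,plane(ray(*P["top"],t),z).round(3))
E
```

```text
collar [0.408 0.28  0.012] [0.406 0.279 0.02 ]
cradle [ 0.484 -0.288  0.015] [ 0.483 -0.284  0.03 ]
stopper [0.594 0.297 0.138] [0.593 0.297 0.14 ]
stub [ 0.583 -0.008  0.102] [ 0.589 -0.004  0.11 ]
headplate [ 0.574 -0.007  0.059] [ 0.572 -0.005  0.076]
vial [0.501 0.192 0.052] [0.5   0.191 0.061]
petri [0.489 0.462 0.015]
tape [0.39  0.459 0.012]
marker [0.357 0.091 0.015]
timer [ 0.38  -0.162  0.02 ]
shelfpost [ 0.799 -0.395  0.   ]
box [ 0.764 -0.22   0.05 ]
box2 [0.797 0.079 0.05 ]
```

The manual's scale: shifts go in shares of 40 cm and turns go in shares of 90 degrees. Converting my numbers, -0.3 m / 0.4 = -0.75, 0.2 m / 0.4 = 0.5, 0.463 rad / 1.5708 = 0.2948.

Call:
{"api": "creep_tool", "payload": {
  "rows": [
    [[0.088,-0.75,0.5,0,0.2948],[0.088,-0.75,0.5,0,0.2948],[0.088,-0.75,0.5,0,0.2948],[0.088,-0.75,0.5,0,0.2948],[0.088,-0.75,0.5,0,0.2948],[0.088,-0.75,0.5,0,0.2948],[0.088,-0.75,0.5,0,0.2948],[0.088,-0.75,0.5,0,0.2948],[0.088,-0.75,0.5,0,0.2948],[0.088,-0.75,0.5,0,0.2948],[0.088,-0.75,0.5,0,0.2948],[0.088,-0.75,0.5,0,0.2948]]
  ]
}}

```text
t: 1.1
eef_pos: [0.4803, -0.2909, 0.2263]
ee_rot: [3.141, -0.001, -3.141]
force: [-0.5, -0.7, -0.1]
width: 0.0874
gripper_force: 0.0
```

```bash
python3 -c "
from h import *
state(); wgrab('w1')"
```

```text
{'t': np.float64(1.1), 'eef_pos': array([ 0.4803, -0.2909,  0.2263]), 'ee_rot': array([ 3.1415e+00, -6.0000e-04, -3.1409e+00]), 'force': array([-0.5322, -0.682 , -0.1275]), 'width': np.float64(0.0874), 'gripper_force': np.float64(0.0), 'q': array([-0.196 ,  0.1735, -0.2417, -0.    , -1.1562, -1.3741])}
[ 0.4803 -0.2909  0.2263] [ 3.1415e+00 -6.0000e-04 -3.1409e+00]
```

View pics/w1.png

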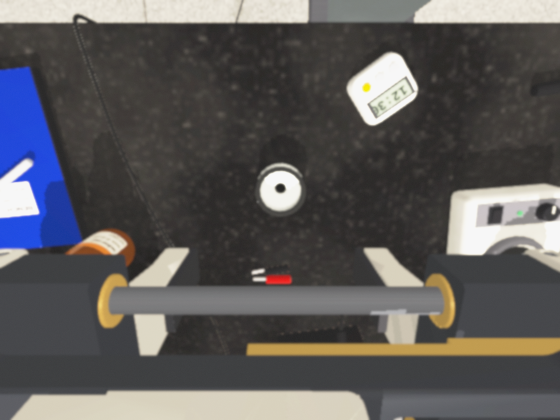

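The cradle is centred at about (280,190), with its hole at (280,188); the mixer is at the right edge and the timer at (383,88). The gripper hides rows below about 250. Next I'll look at the mixer from two places.

To row units: 0.25 m / 0.4 = 0.625, -0.11 m / 0.4 = -0.275.

Call:
{"api": "creep_tool", "payload": {
  "rows": [
    [[0.088,-0.275,0.625,-0.135,0],[0.088,-0.275,0.625,-0.135,0],[0.088,-0.275,0.625,-0.135,0],[0.088,-0.275,0.625,-0.135,0],[0.088,-0.275,0.625,-0.135,0],[0.088,-0.275,0.625,-0.135,0],[0.088,-0.275,0.625,-0.135,0],[0.088,-0.275,0.625,-0.135,0],[0.088,-0.275,0.625,-0.135,0]]
  ]
}}

```text
t: 1.9
eef_pos: [0.5909, -0.041, 0.2802]
ee_rot: [-3.141, -0.001, -3.141]
force: [-0.9, -0.3, -0.0]
width: 0.0878
gripper_force: 0.0
```

```bash
python3 -c "
from h import *
wgrab('w2')"
```

```text
[ 0.5909 -0.041   0.2802] [-3.1415e+00 -5.0000e-04 -3.1413e+00]
```

Call:
{"api": "creep_tool", "payload": {
  "rows": [
    [[0.088,0,0.2,0,0],[0.088,0,0.2,0,0],[0.088,0,0.2,0,0],[0.088,0,0.2,0,0]]
  ]
}}

```text
t: 2.28
eef_pos: [0.5901, 0.0385, 0.2802]
ee_rot: [-3.141, -0.001, -3.142]
force: [0.4, -0.7, 0.2]
width: 0.0878
gripper_force: 0.0
```

```bash
python3 -c "
from h import *
wgrab('w3')
a=cv2.imread('pics/w2.png');b=cv2.imread('pics/w3.png')
cv2.imwrite('pics/v1.png',np.vstack([cv2.resize(i[100:260,150:430],None,fx=1.85,fy=1.85) for i in(a,b)]))"
```

```text
[0.5901 0.0385 0.2802] [-3.1414e+00 -7.0000e-04 -3.1415e+00]
```

View pics/v1.png

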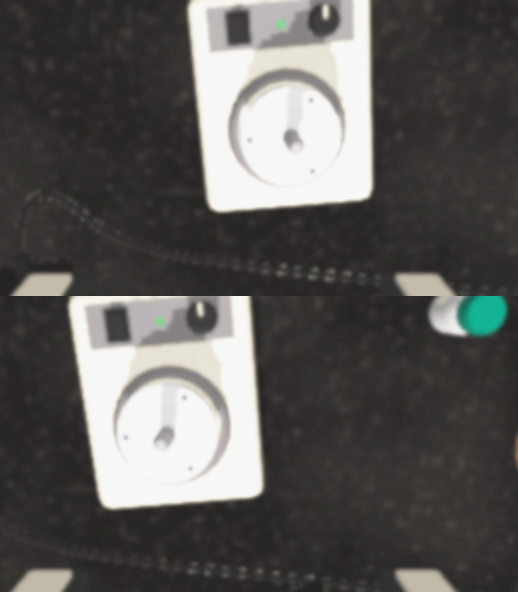

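The stub tip shows at w2 (310.5,179.5) and w3 (237,180), and the head disc is about 62 px across near (307,170) and (243,170). I'll fit the disc and triangulate both.

```bash
python3 - <<'E'
from h import *
tips={'w2':(310.5,178.8),'w3':(237,179.5)}; C={}
for n,g in (('w2',(305,170)),('w3',(240,170))):
    im=cv2.imread(f'pics/{n}.png'); gr=cv2.cvtColor(im,cv2.COLOR_BGR2GRAY)
    for th in(236,244,250):
        m=np.zeros_like(gr); cv2.circle(m,g,40,255,-1)
        b=cv2.morphologyEx(((gr>th)&(m>0)).astype(np.uint8)*255,cv2.MORPH_OPEN,np.ones((7,7)))
        cs,_=cv2.findContours(b,cv2.RETR_EXTERNAL,cv2.CHAIN_APPROX_NONE); c=max(cs,key=cv2.contourArea)
        e=cv2.fitEllipse(cv2.convexHull(c)); print(n,th,np.round(e[0],1),np.round(e[1],1))
    # dark spot screws
    print(gr[150:200:4,g[0]-32:g[0]+36:4])
print("tip",tri([wray(n,tips[n]) for n in tips]).round(4),[plane(wray(n,tips[n]),.111).round(4) for n in tips])
E
```

```text
w2 236 [309.6 177.5] [61.8 74.5]
w2 244 [310.6 178.6] [60.7 68.8]Traceback (most recent call last):
  File "<stdin>", line 8, in <module>
ValueError: max() iterable argument is empty
```

```bash
python3 - <<'E'
from h import *
tips={'w2':(310.5,178.8),'w3':(237,179.5)}
C={}
for n,g in (('w2',(305,170)),('w3',(240,170))):
    gr=cv2.cvtColor(cv2.imread(f'pics/{n}.png'),cv2.COLOR_BGR2GRAY)
    x0,y0=g[0]-50,g[1]-45
    cr=cv2.resize(gr[y0:y0+100,x0:x0+100],None,fx=4,fy=4,interpolation=cv2.INTER_CUBIC)
    h=cv2.HoughCircles(cr,cv2.HOUGH_GRADIENT_ALT,1,4,param1=120,param2=.5,minRadius=100,maxRadius=150)
    if h is not None: print(n,[(round(x0+a/4-.4,1),round(y0+b/4-.4,1),round(r/4,1)) for a,b,r in h.reshape(-1,3)[:5]])
    print(gr[160:196:3,g[0]-16:g[0]+20:2])
print("tip",tri([wray(n,tips[n]) for n in tips]).round(4),[plane(wray(n,tips[n]),.111).round(4) for n in tips])
E
```

```text
w2 [(np.float32(305.1), np.float32(171.1), np.float32(29.1)), (np.float32(305.8), np.float32(168.4), np.float32(31.8)), (np.float32(307.1), np.float32(179.1), np.float32(31.1))]
[[247 247 247 247 247 247 247 247 235 227 227 227 239 247 247 247 247 247]
 [247 247 247 247 247 247 247 247 235 228 228 228 239 247 247 247 247 247]
 [247 247 247 247 247 247 247 247 234 226 226 233 246 247 247 247 247 247]
 [247 247 247 247 247 247 247 245 214 196 214 238 247 247 247 247 247 247]
 [247 247 247 247 247 247 247 207 137 141 153 215 247 247 247 247 247 247]
 [247 247 247 247 247 247 247 189 138 144 158 171 229 247 247 247 247 247]
 [247 247 247 247 247 247 247 242 175 176 220 220 211 246 247 247 247 247]
 [247 247 247 247 247 247 247 247 240 218 231 234 242 247 247 247 247 247]
 [247 247 247 247 247 247 247 247 247 247 247 247 247 247 247 247 247 247]
 [247 247 247 247 247 247 247 247 247 247 247 247 247 247 247 247 247 247]
 [247 247 247 247 247 247 247 247 247 247 247 247 247 247 246 244 247 247]
 [243 247 247 247 247 247 247 247 247 247 247 247 247 247 240 220 246 246]]
w3 [(np.float32(239.8
[... 402 characters left out ...]
47 247 247 247 247 247 215 152 152 163 224 247 247 247 247 247 247 247]
 [247 247 247 247 247 215 158 161 163 161 215 247 247 247 247 247 247 247]
 [247 247 247 247 235 183 210 194 173 190 244 247 247 247 247 247 247 247]
 [247 247 247 247 245 226 231 226 211 241 247 247 247 247 247 247 247 247]
 [247 247 247 247 247 247 245 244 246 247 247 247 247 247 247 247 247 247]
 [247 247 247 247 247 247 247 247 247 247 247 247 247 247 247 247 247 247]
 [247 247 247 247 247 247 247 247 247 247 247 247 247 247 247 247 247 247]
 [247 247 247 247 247 247 247 247 247 247 247 247 247 246 202 236 247 246]]
tip [ 0.5753 -0.0043  0.1094] [array([ 0.5751, -0.0045,  0.111 ]), array([ 0.575 , -0.0041,  0.111 ])]
```

To row units: 0.19 m / 0.4 = 0.475, 0.16 m / 0.4 = 0.4.

Call:
{"api": "creep_tool", "payload": {
  "rows": [
    [[0.088,0.4,0.475,0.2,0],[0.088,0.4,0.475,0.2,0],[0.088,0.4,0.475,0.2,0],[0.088,0.4,0.475,0.2,0],[0.088,0.4,0.475,0.2,0],[0.088,0.4,0.475,0.2,0],[0.088,0.4,0.475,0.2,0],[0.088,0.4,0.475,0.2,0],[0.088,0.4,0.475,0.2,0]]
  ]
}}

```text
t: 3.08
eef_pos: [0.4308, 0.228, 0.2007]
ee_rot: [-3.141, 0.0, 3.142]
force: [0.2, 0.2, -0.4]
width: 0.0879
gripper_force: 0.0
```

```bash
python3 -c "
from h import *
wgrab('w4')"
```

```text
[0.4308 0.228  0.2007] [-3.1413e+00  1.0000e-04  3.1415e+00]
```

Call:
{"api": "creep_tool", "payload": {
  "rows": [
    [[0.088,0,0.15,0,0],[0.088,0,0.15,0,0],[0.088,0,0.15,0,0],[0.088,0,0.15,0,0]]
  ]
}}

```text
t: 3.47
eef_pos: [0.4316, 0.2885, 0.2005]
ee_rot: [-3.141, -0.0, 3.14]
force: [-0.2, -0.3, -0.7]
width: 0.0879
gripper_force: 0.0
```

```bash
python3 - <<'E'
from h import *
wgrab('w5')
a=cv2.imread('pics/w4.png');b=cv2.imread('pics/w5.png')
cv2.imwrite('pics/v2.png',np.vstack([a[60:290],b[60:290]]))
d={'w2':(305.1,171.1),'w3':(239.8,172.6)}; print([plane(wray(n,d[n]),.076).round(4) for n in d])
for n,i in(('w4',a),('w5',b)):
    gr=cv2.cvtColor(i,cv2.COLOR_BGR2GRAY)
    hsv=cv2.cvtColor(i,cv2.COLOR_BGR2HSV)
    m=((gr>130)&(hsv[...,1]<50)).astype(np.uint8); m[245:]=0
    k,l,st,c=cv2.connectedComponentsWithStats(m)
    for j in range(1,k):
        if st[j,4]>150: print(n,st[j],c[j].round(1))
E
```

```text
[0.4316 0.2885 0.2005] [-3.1412e+00 -1.0000e-04  3.1404e+00]
[array([ 0.5726, -0.0072,  0.076 ]), array([ 0.5735, -0.0049,  0.076 ])]
w4 [    0     0   560    68 31003] [295.7  34.4]
w4 [ 165    0   80   41 1133] [217.7  25.6]
w4 [ 112  110   81   27 1220] [151.8 122.7]
w4 [ 305  150   39   39 1113] [323.7 169.2]
w4 [536 178  24  62 800] [551.1 215.3]
w4 [ 432  200   82   45 3088] [473.6 224.6]
w4 [  15  228  116   17 1367] [ 80.9 238. ]
w4 [237 230  25  15 294] [249.5 238.1]
w5 [    0     0   560    67 30249] [301.3  33.9]
w5 [ 142    0   84   41 1287] [200.   23.9]
w5 [  56  109   82   27 1238] [ 96.3 122.2]
w5 [ 487  135   73  110 5935] [531.1 195.3]
w5 [ 251  150   38   39 1082] [269.6 168.8]
w5 [ 383  199   80   46 3076] [423.6 224.3]
w5 [   0  228   82   17 1137] [ 42.  237.3]
w5 [186 230  27  15 322] [200.1 238. ]
```

View pics/v2.png

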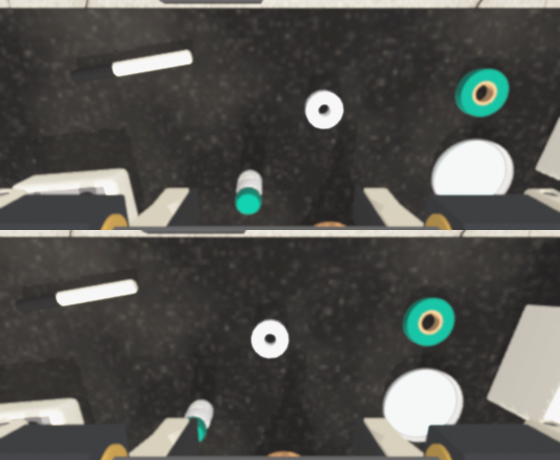

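The collar sits at w4 (324,169) and w5 (270,169), with tape, dish, vial and marker well clear. Triangulating it now.

```bash
python3 - <<'E'
from h import *
H={}
for n,g in(('w4',(324,169)),('w5',(270,169))):
    gr=cv2.cvtColor(cv2.imread(f'pics/{n}.png'),cv2.COLOR_BGR2GRAY)
    w=np.clip(200-gr[g[1]-9:g[1]+10,g[0]-9:g[0]+10].astype(float),0,None); w[w<60]=0
    y,x=np.mgrid[-9:10,-9:10]; H[n]=(g[0]+(w*x).sum()/w.sum(),g[1]+(w*y).sum()/w.sum()); print(n,np.round(H[n],1))
B={'w4':(323.9,170),'w5':(269.6,169.7)}
for d in(H,B): print(tri([wray(n,d[n]) for n in d]).round(4),[plane(wray(n,d[n]),.02).round(4) for n in d])
shift([.409,.281,.004])
E
```

```text
w4 [323.2 168.9]
w5 [269.8 168.2]
[0.4076 0.2809 0.0111] [array([0.4062, 0.2795, 0.02  ]), array([0.4061, 0.281 , 0.02  ])]
[0.4081 0.2808 0.0171] [array([0.4074, 0.2803, 0.02  ]), array([0.4078, 0.2808, 0.02  ])]
shift [ 0.0223 -0.0068  0.1964] yaw now 3.14 rot [-3.141e+00 -4.000e-04  3.140e+00]
```

To row units: 0.196 m / 0.4 = 0.49, 0.024 m / 0.4 = 0.06.

Call:
{"api": "creep_tool", "payload": {
  "rows": [
    [[0.088,0.06,-0.0188,0.25,0],[0.088,0.06,-0.0188,0.25,0],[0.088,0.06,-0.0188,0.25,0],[0.088,0.06,-0.0188,0.4,0],[0.088,0.06,-0.0188,0.45,0],[0.088,0.06,-0.0188,0.49,0],[0.088,0.06,-0.0188,0.49,0],[0.03,0.06,-0.0188,0.49,0],[0.03,0.06,-0.0188,0.49,0],[0.03,0.06,-0.0188,0.49,0],[0.03,0.06,-0.0188,0.49,0],[0.03,0.06,-0.0188,0.49,0],[0.03,0.06,-0.0188,0.49,0]]
  ],
  "grip_n": 20
}}

```text
t: 4.6
eef_pos: [0.4068, 0.2815, 0.005]
ee_rot: [3.141, 0.001, 3.141]
force: [1.3, 0.9, -0.9]
width: 0.0532
gripper_force: 0.0
```

To row units: -0.16 m / 0.4 = -0.4, -0.12 m / 0.4 = -0.3.

Call:
{"api": "creep_tool", "payload": {
  "rows": [
    [[0.03,0,0,0,0],[0.03,0,0,0,0],[0.03,0,0,0,0],[0.03,0,0,0,0],[0.03,0,0,0,0],[0.03,0,0,-0.1,0],[0.03,0,0,-0.2,0],[0.03,0,0,-0.3,0],[0.03,0,0,-0.4,0],[0.03,0,0,-0.4,0]]
  ]
}}

```text
t: 5.43
eef_pos: [0.4095, 0.2845, 0.1725]
ee_rot: [3.133, 0.008, -3.14]
force: [2.0, 1.4, 0.3]
width: 0.0389
gripper_force: 20.0
```

```bash
python3 - <<'E'
from h import *
im=wgrab('w6')
p=camera_params("wrist"); Ti=np.linalg.inv(p["hand_eye"])
for P in([0,0,0],[0,0,-.016],[.0075,0,-.016],[0.02,0,-.016]):
    c=Ti@np.r_[P,1]; print(P,(p["fx"]*c[0]/c[2]+p["cx"]).round(1),(p["fy"]*c[1]/c[2]+p["cy"]).round(1))
cv2.imwrite('pics/v3.png',cv2.resize(im[200:360,180:380,::-1],None,fx=3,fy=3))
E
```

```text
[0.4095 0.2845 0.1725] [ 3.1328  0.0083 -3.1403]
[0, 0, 0] 277.3 263.5
[0, 0, -0.016] 277.4 277.6
[0.0075, 0, -0.016] 277.4 264.5
[0.02, 0, -0.016] 277.5 241.7
```

View pics/v3.png

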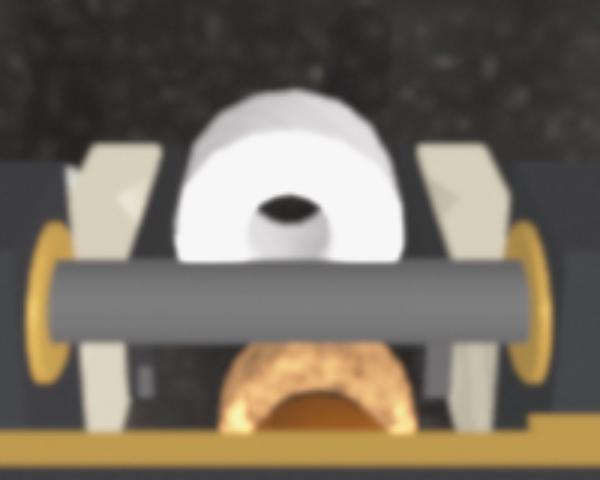

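The collar is held centred: the near rim is at v3 row 130 and the hole at (290,215), both as predicted to within 1 mm. On to the stub.

To row units: -0.287 m / 0.4 = -0.7175, -0.165 m / 0.4 = -0.4125.

Call:
{"api": "creep_tool", "payload": {
  "rows": [
    [[0.03,0,0,0,0],[0.03,-0.4125,-0.7175,-0.025,0],[0.03,-0.4125,-0.7175,-0.025,0],[0.03,-0.4125,-0.7175,-0.025,0],[0.03,-0.4125,-0.7175,-0.025,0],[0.03,-0.4125,-0.7175,-0.025,0],[0.03,-0.4125,-0.7175,-0.025,0],[0.03,-0.4125,-0.7175,-0.025,0],[0.03,-0.4125,-0.7175,-0.025,0],[0.03,-0.4125,-0.7175,-0.025,0],[0.03,-0.4125,-0.7175,-0.025,0],[0.03,-0.4125,-0.7175,-0.025,0]]
  ]
}}

```text
t: 6.48
eef_pos: [0.5705, -0.0061, 0.1726]
ee_rot: [-3.141, -0.003, 3.14]
force: [-1.0, -0.1, -0.8]
width: 0.0394
gripper_force: 20.0
```

```bash
python3 -c "
from h import *
state();shift([.5743,-.0045,.125]);wgrab('w7')"
```

```text
{'t': np.float64(6.4833), 'eef_pos': array([ 0.5705, -0.0061,  0.1726]), 'ee_rot': array([-3.1409, -0.0034,  3.1399]), 'force': array([-1.0065, -0.1189, -0.7777]), 'width': np.float64(0.0394), 'gripper_force': np.float64(20.0), 'q': array([ 3.3190e-01,  2.3190e-01, -2.9600e-01, -6.0000e-04, -1.0463e+00,
       -1.9041e+00])}
shift [-0.004   0.0016  0.0476] yaw now 3.1399 rot [-3.1409 -0.0034  3.1399]
[ 0.5705 -0.0061  0.1726] [-3.1409 -0.0034  3.1399]
```

To row units: 0.047 m / 0.4 = 0.1175, 0.02 m / 0.4 = 0.05.

Call:
{"api": "creep_tool", "payload": {
  "rows": [
    [[0.03,-0.01,0.004,0.05,0],[0.03,-0.01,0.004,0.1175,0],[0.03,-0.01,0.004,0.1175,0],[0.03,-0.01,0.004,0.1175,0]]
  ]
}}

```text
t: 6.87
eef_pos: [0.5741, -0.0032, 0.1266]
ee_rot: [-3.14, -0.004, -3.14]
force: [-0.4, -0.1, -0.5]
width: 0.0392
gripper_force: 20.0
```

```bash
python3 -c "
from h import *
shift([.5743,-.0045,.082])"
```

```text
shift [-0.0004 -0.0012  0.0446] yaw now -3.1398 rot [-3.1404 -0.0035 -3.1398]
```

Now lower in stages and watch the force.

To row units: 0.02 m / 0.4 = 0.05, 0.016 m / 0.4 = 0.04.

Call:
{"api": "creep_tool", "payload": {
  "rows": [
    [[0.03,-0.001,-0.0025,0.02,0],[0.03,-0.001,-0.0025,0.04,0],[0.03,-0.001,-0.0025,0.05,0],[0.03,-0.001,-0.0025,0.05,0]]
  ]
}}

```text
t: 7.2
eef_pos: [0.5754, -0.005, 0.1069]
ee_rot: [-3.142, -0.001, 3.141]
force: [-0.6, -0.5, -0.6]
width: 0.0393
gripper_force: 20.0
```

Call:
{"api": "creep_tool", "payload": {
  "rows": [
    [[0.03,0,0,0.015,0],[0.03,0,0,0.03,0],[0.03,0,0,0.04,0],[0.03,0,0,0.04,0]]
  ]
}}

```text
t: 7.53
eef_pos: [0.5753, -0.0052, 0.0904]
ee_rot: [-3.141, -0.002, 3.141]
force: [0.0, 0.4, -0.2]
width: 0.0387
gripper_force: 20.0
```

To row units: 0.009 m / 0.4 = 0.0225, 0.008 m / 0.4 = 0.02.

Call:
{"api": "creep_tool", "payload": {
  "rows": [
    [[0.03,0,0,0.0125,0],[0.03,0,0,0.02,0],[0.03,0,0,0.0225,0],[0.03,0,0,0.0225,0]]
  ]
}}

```text
t: 7.87
eef_pos: [0.5757, -0.0051, 0.0822]
ee_rot: [-3.141, -0.001, 3.141]
force: [0.1, -0.3, -0.3]
width: 0.0392
gripper_force: 20.0
```

To row units: -0.17 m / 0.4 = -0.425, -0.15 m / 0.4 = -0.375.

Call:
{"api": "creep_tool", "payload": {
  "rows": [
    [[0.03,0,0,0.0025,0],[0.088,0,0,0.0025,0],[0.088,0,0,0.0025,0],[0.088,0,0,0.0025,0],[0.088,0,0,0.0025,0],[0.088,0,0,0.0025,0],[0.088,0,0,0.0025,0],[0.088,0,0,0.0025,0],[0.088,0,0,-0.075,0],[0.088,0,0,-0.175,0],[0.088,0,0,-0.275,0],[0.088,-0.05,0,-0.375,0],[0.088,-0.05,0,-0.425,0],[0.088,-0.05,0,-0.425,0],[0.088,-0.05,0,-0.425,0]]
  ]
}}

```text
t: 9.12
eef_pos: [0.5967, -0.0048, 0.2542]
ee_rot: [3.141, 0.003, 3.141]
force: [0.2, -0.2, -0.7]
width: 0.0875
gripper_force: 0.0
```

```bash
python3 - <<'E'
from h import *
im=wgrab('w8')
cv2.imwrite('pics/v4.png',cv2.resize(im[100:260,180:380,::-1],None,fx=3,fy=3))
E
```

```text
[ 0.5967 -0.0048  0.2542] [3.1405e+00 3.0000e-03 3.1412e+00]
```

View pics/v4.png

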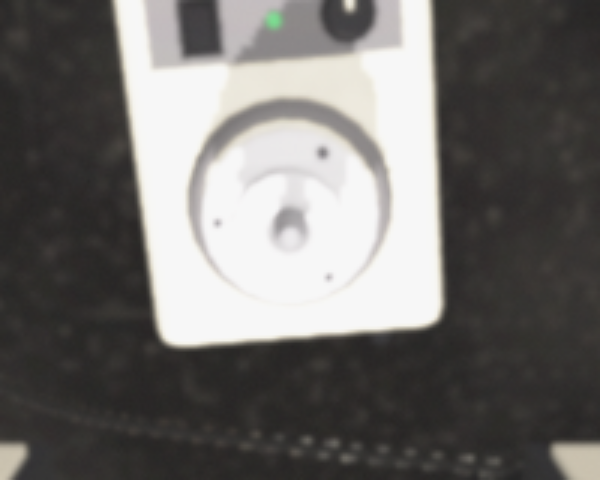

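The collar sits flat on the plate with the stub tip showing through it at (277,179) full-frame. Now the cradle.

To row units: -0.23 m / 0.4 = -0.575, 0.054 m / 0.4 = 0.135.

Call:
{"api": "creep_tool", "payload": {
  "rows": [
    [[0.088,0.25,-0.575,0.135,0],[0.088,0.25,-0.575,0.135,0],[0.088,0.25,-0.575,0.135,0],[0.088,0.25,-0.575,0.135,0],[0.088,0.25,-0.575,0.135,0],[0.088,0.25,-0.575,0.135,0],[0.088,0.25,-0.575,0.135,0],[0.088,0.25,-0.575,0.135,0],[0.088,0.25,-0.575,0.135,0]]
  ]
}}

```text
t: 9.92
eef_pos: [0.4951, -0.2353, 0.1975]
ee_rot: [3.141, -0.002, 3.14]
force: [0.3, -0.2, -0.5]
width: 0.0876
gripper_force: 0.0
```

```bash
python3 - <<'E'
from h import *
print("stub",plane(wray('w8',(276.7,178.8)),.111).round(4))
wgrab('w9')
H={};W={}
for n in('w1','w9'):
    im=cv2.imread(f'pics/{n}.png');gr=cv2.cvtColor(im,cv2.COLOR_BGR2GRAY)
    c,_=plane,0
    p=camera_params("wrist"); T=np.linalg.inv(np.load(f'pics/{n}.npy')@p["hand_eye"]); q=T@np.r_[.484,-.287,.015,1]
    g=(int(p["fx"]*q[0]/q[2]+p["cx"]),int(p["fy"]*q[1]/q[2]+p["cy"]))
    m=(gr>170).astype(np.uint8); m[:g[1]-40]=0;m[g[1]+40:]=0;m[:,:g[0]-40]=0;m[:,g[0]+40:]=0
    cs,_=cv2.findContours(cv2.morphologyEx(m,cv2.MORPH_OPEN,np.ones((3,3))),cv2.RETR_CCOMP,cv2.CHAIN_APPROX_NONE)
    print(n,g,[(cv2.boundingRect(k),cv2.contourArea(k)) for k in cs if len(k)>8])
    cv2.imwrite(f'pics/c_{n}.png',cv2.resize(im[g[1]-40:g[1]+40,g[0]-40:g[0]+40],None,fx=5,fy=5,interpolation=cv2.INTER_CUBIC))
cv2.imwrite('pics/v5.png',np.hstack([cv2.imread('pics/c_w1.png'),cv2.imread('pics/c_w9.png')]))
E
```

```text
stub [ 0.5763 -0.0046  0.111 ]
[ 0.4951 -0.2353  0.1975] [ 3.1413e+00 -1.9000e-03  3.1398e+00]
w1 (279, 187) [((260, 171, 41, 40), 1219.5), ((274, 182, 13, 12), 98.0), ((282, 164, 5, 3), 8.0)]
w9 (230, 181) [((208, 162, 44, 44), 1494.0), ((226, 175, 13, 13), 110.5), ((233, 155, 25, 21), 88.0)]
```

View pics/v5.png

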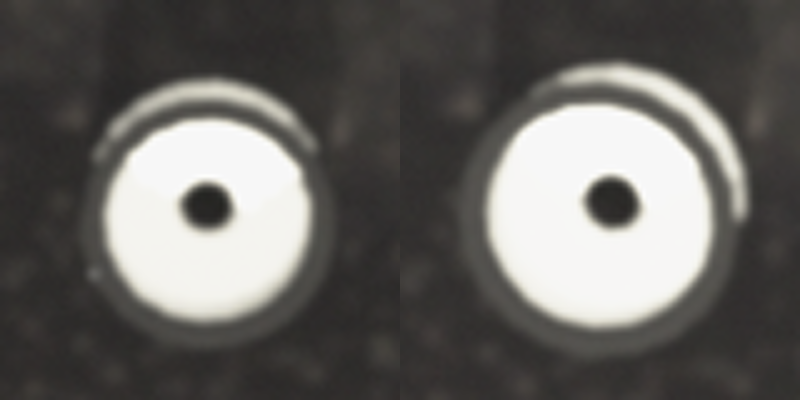

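The cradle is lip up, and its opening and hole are clear in both views: opening centre (280,190.5) in w1 and (229.5,183.5) in w9.

```bash
python3 - <<'E'
from h import *
for d,z in(({'w1':(280,190.5),'w9':(229.5,183.5)},.03),({'w1':(280,187.5),'w9':(232,181)},.008)):
    print(tri([wray(n,d[n]) for n in d]).round(4),[plane(wray(n,d[n]),z).round(4) for n in d])
shift([.4835,-.2866,.010])
E
```

```text
[ 0.4848 -0.2867  0.0247] [array([ 0.4837, -0.2868,  0.03  ]), array([ 0.4836, -0.2858,  0.03  ])]
[ 0.4855 -0.2864  0.0061] [array([ 0.4849, -0.2865,  0.008 ]), array([ 0.4853, -0.2862,  0.008 ])]
shift [ 0.012 -0.052  0.188] yaw now 3.141 rot [ 3.1414e+00 -1.0000e-03  3.1410e+00]
```

To row units: 0.187 m / 0.4 = 0.4675, -0.0515 m / 0.4 = -0.1288.

Call:
{"api": "creep_tool", "payload": {
  "rows": [
    [[0.088,0.0275,-0.1288,0.025,0],[0.088,0.0275,-0.1288,0.075,0],[0.088,0.0275,-0.1288,0.175,0],[0.088,0.0275,-0.1288,0.275,0],[0.088,0.0275,-0.1288,0.35,0],[0.088,0.0275,-0.1288,0.4125,0],[0.088,0.0275,-0.1288,0.45,0],[0.088,0.0275,-0.1288,0.4675,0],[0.088,0.0275,-0.1288,0.4675,0],[0.05,0.0275,-0.1288,0.4675,0],[0.05,0.0275,-0.1288,0.4675,0],[0.05,0.0275,-0.1288,0.4675,0],[0.05,0.0275,-0.1288,0.4675,0],[0.05,0.0275,-0.1288,0.4675,0],[0.05,0.0275,-0.1288,0.4675,0],[0.05,0.0275,-0.1288,0.4675,0],[0.05,0.0275,-0.1288,0.4675,0]]
  ],
  "grip_n": 20
}}

```text
t: 11.38
eef_pos: [0.4854, -0.2866, 0.0124]
ee_rot: [-3.141, 0.001, 3.141]
force: [-1.0, 2.2, 8.0]
width: 0.0589
gripper_force: 20.0
```

To row units: -0.17 m / 0.4 = -0.425, -0.005 m / 0.4 = -0.0125.

Call:
{"api": "creep_tool", "payload": {
  "rows": [
    [[0.05,0,0,-0.0125,0],[0.05,0,0,-0.05,0],[0.05,0,0,-0.15,0],[0.05,0,0,-0.25,0],[0.05,0,0,-0.35,0],[0.05,0,0,-0.425,0],[0.05,0,0,-0.425,0],[0.05,0,0,-0.425,0],[0.05,0,0,-0.425,0]]
  ]
}}

```text
t: 12.13
eef_pos: [0.4842, -0.2862, 0.1813]
ee_rot: [3.141, -0.0, 3.141]
force: [-0.3, -0.2, -1.0]
width: 0.0588
gripper_force: 20.0
```

```bash
python3 - <<'E'
from h import *
im=wgrab('w10')
p=camera_params("wrist"); Ti=np.linalg.inv(p["hand_eye"])
for P in([0.024,0,-.02],[0,0,0.002],[0.03,0,-.02],[.0075,0,.002]):
    c=Ti@np.r_[P,1]; print(P,(p["fx"]*c[0]/c[2]+p["cx"]).round(1),(p["fy"]*c[1]/c[2]+p["cy"]).round(1))
cv2.imwrite('pics/v6.png',cv2.resize(im[200:360,180:380,::-1],None,fx=3,fy=3))
E
```

```text
[ 0.4842 -0.2862  0.1813] [ 3.1410e+00 -4.0000e-04  3.1409e+00]
[0.024, 0, -0.02] 277.5 237.2
[0, 0, 0.002] 277.3 262.0
[0.03, 0, -0.02] 277.5 225.4
[0.0075, 0, 0.002] 277.3 249.9
```

View pics/v6.png

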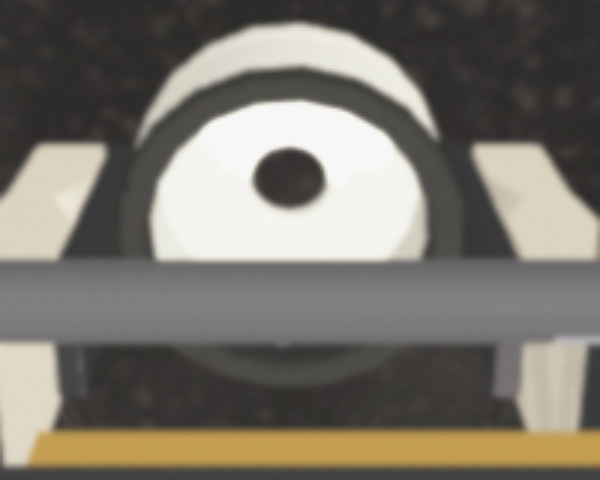

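The cradle is held level, hole at v6 (289,178), within 1 mm of centre. Carry it to the stub.

To row units: 0.281 m / 0.4 = 0.7025, -0.092 m / 0.4 = -0.23.

Call:
{"api": "creep_tool", "payload": {
  "rows": [
    [[0.05,-0.23,0.7025,0,0],[0.05,-0.23,0.7025,0,0],[0.05,-0.23,0.7025,0,0],[0.05,-0.23,0.7025,0,0],[0.05,-0.23,0.7025,0,0],[0.05,-0.23,0.7025,0,0],[0.05,-0.23,0.7025,0,0],[0.05,-0.23,0.7025,0,0],[0.05,-0.23,0.7025,0.05,0],[0.05,-0.23,0.7025,0.115,0],[0.05,-0.23,0.7025,0.115,0],[0.05,-0.23,0.7025,0.115,0]]
  ]
}}

```text
t: 13.18
eef_pos: [0.5753, -0.006, 0.1334]
ee_rot: [-3.14, -0.005, 3.141]
force: [0.4, 0.6, 0.1]
width: 0.0595
gripper_force: 20.0
```

```bash
python3 -c "
from h import *
state();shift([.5765,-.005,.110])"
```

```text
{'t': np.float64(13.1833), 'eef_pos': array([ 0.5753, -0.006 ,  0.1334]), 'ee_rot': array([-3.1398, -0.0055,  3.1414]), 'force': array([0.4266, 0.568 , 0.1147]), 'width': np.float64(0.0595), 'gripper_force': np.float64(19.9998), 'q': array([ 3.2940e-01,  2.7760e-01, -3.3330e-01, -1.0000e-04, -9.6570e-01,
       -1.9003e+00])}
shift [-0.0013  0.0011  0.0234] yaw now 3.1414 rot [-3.1398 -0.0055  3.1414]
```

To row units: 0.014 m / 0.4 = 0.035, 0.012 m / 0.4 = 0.03.

Call:
{"api": "creep_tool", "payload": {
  "rows": [
    [[0.05,-0.0025,0.0025,0.0075,0],[0.05,-0.0025,0.0025,0.015,0],[0.05,-0.0025,0.0025,0.03,0],[0.05,-0.0025,0.0025,0.035,0],[0.05,-0.0025,0.0025,0.035,0]]
  ]
}}

```text
t: 13.6
eef_pos: [0.5776, -0.0047, 0.1213]
ee_rot: [-3.142, -0.001, 3.141]
force: [0.4, 0.2, -0.5]
width: 0.0585
gripper_force: 20.0
```

Call:
{"api": "creep_tool", "payload": {
  "rows": [
    [[0.05,0,0,0.01,0],[0.05,0,0,0.02,0],[0.05,0,0,0.0225,0],[0.05,0,0,0.0225,0]]
  ]
}}

```text
t: 13.93
eef_pos: [0.5777, -0.0046, 0.1121]
ee_rot: [-3.141, -0.001, 3.141]
force: [0.2, -0.4, -1.0]
width: 0.0588
gripper_force: 20.0
```

To row units: 0.0035 m / 0.4 = 0.0088, 0.001 m / 0.4 = 0.0025.

Call:
{"api": "creep_tool", "payload": {
  "rows": [
    [[0.05,0.0025,0,0.005,0],[0.05,0.0025,0,0.0088,0],[0.05,0.0025,0,0.0088,0],[0.05,0.0025,0,0.0088,0]]
  ]
}}

```text
t: 14.27
eef_pos: [0.577, -0.0045, 0.109]
ee_rot: [-3.142, -0.0, 3.141]
force: [0.9, -0.7, -0.5]
width: 0.0589
gripper_force: 20.0
```

To row units: -0.15 m / 0.4 = -0.375, -0.11 m / 0.4 = -0.275.

Call:
{"api": "creep_tool", "payload": {
  "rows": [
    [[0.088,0,0,0,0],[0.088,0,0,0,0],[0.088,0,0,0,0],[0.088,0,0,0,0],[0.088,0,0,0,0],[0.088,0,0,-0.0125,0],[0.088,0,0,-0.075,0],[0.088,0,0,-0.175,0],[0.088,0,0,-0.275,0],[0.088,-0.05,0,-0.375,0],[0.088,-0.05,0,-0.375,0],[0.088,-0.05,0,-0.375,0],[0.088,-0.05,0,-0.375,0]]
  ]
}}

```text
t: 15.35
eef_pos: [0.5968, -0.0044, 0.2593]
ee_rot: [3.141, 0.0, 3.141]
force: [-0.3, 0.5, -0.5]
width: 0.0877
gripper_force: 0.0
```

```bash
python3 - <<'E'
from h import *
im=wgrab('w11')
P=camT("side")
s=grab_frame("side"); 
a=cv2.resize(im[100:260,180:380,::-1],None,fx=2.5,fy=2.5); b=cv2.resize(s[150:246,210:330,::-1],None,fx=2.5,fy=2.5)
b=cv2.copyMakeBorder(b,0,400-b.shape[0],0,0,cv2.BORDER_CONSTANT)
cv2.imwrite('pics/v7.png',np.hstack([a,b]))
E
```

```text
[ 0.5968 -0.0044  0.2593] [3.1410e+00 4.0000e-04 3.1411e+00]
```

View pics/v7.png

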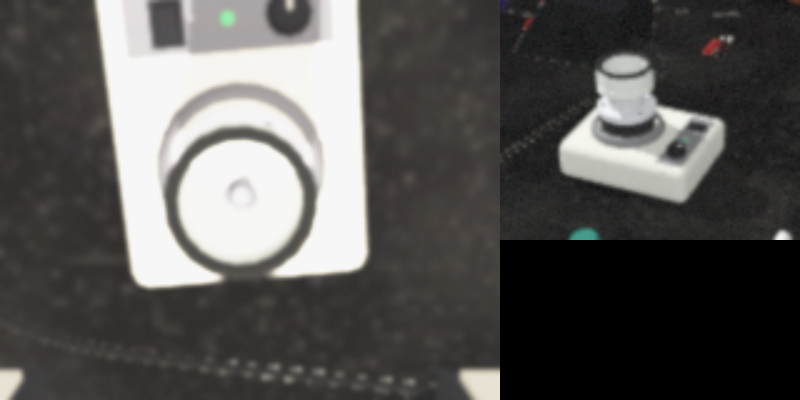

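The cradle is home on the collar: lip circle centred at w11 (276.6,180.8), and the side view shows it level. Now view the flask from two places.

The manual's scale: shifts go in shares of 40 cm and turns go in shares of 90 degrees. Converting my numbers, 0.24 m / 0.4 = 0.6, -0.015 m / 0.4 = -0.0375.

Call:
{"api": "creep_tool", "payload": {
  "rows": [
    [[0.088,-0.0375,0.6,0,0],[0.088,-0.0375,0.6,0,0],[0.088,-0.0375,0.6,0,0],[0.088,-0.0375,0.6,0,0],[0.088,-0.0375,0.6,0,0],[0.088,-0.0375,0.6,0,0],[0.088,-0.0375,0.6,0,0],[0.088,-0.0375,0.6,0,0]]
  ]
}}

```text
t: 16.12
eef_pos: [0.611, 0.2371, 0.2569]
ee_rot: [-3.14, -0.003, -3.139]
force: [-0.3, -0.5, -0.1]
width: 0.0878
gripper_force: 0.0
```

```bash
python3 -c "
from h import *
print('cradle',plane(wray('w11',(276.6,180.8)),.126).round(4))
wgrab('w12')"
```

```text
cradle [ 0.576  -0.0044  0.126 ]
[0.611  0.2371 0.2569] [-3.1396e+00 -2.9000e-03 -3.1390e+00]
```

Call:
{"api": "creep_tool", "payload": {
  "rows": [
    [[0.088,0,0.175,0,0],[0.088,0,0.175,0,0],[0.088,0,0.175,0,0],[0.088,0,0.175,0,0]]
  ]
}}

```text
t: 16.5
eef_pos: [0.6117, 0.3054, 0.2581]
ee_rot: [-3.141, -0.001, -3.141]
force: [0.4, -0.5, -0.4]
width: 0.0875
gripper_force: 0.0
```

```bash
python3 - <<'E'
from h import *
wgrab('w13')
a=[cv2.imread(f'pics/{n}.png')[100:300,140:440] for n in('w12','w13')]
cv2.imwrite('pics/v8.png',np.hstack([cv2.resize(i,None,fx=1.33,fy=1.33) for i in a]))
for n in('w12','w13'):
    im=cv2.imread(f'pics/{n}.png'); hsv=cv2.cvtColor(im,cv2.COLOR_BGR2HSV)
    m=((hsv[...,2]>180)&(hsv[...,1]<50)).astype(np.uint8); m[260:]=0;m[:100]=0
    k,l,st,c=cv2.connectedComponentsWithStats(m)
    for j in range(1,k):
        if st[j,4]>150: print(n,st[j],c[j].round(1))
E
```

```text
[0.6117 0.3054 0.2581] [-3.1405e+00 -1.3000e-03 -3.1413e+00]
w12 [  11  100  131  104 6778] [ 82.1 151.5]
w12 [428 100  66  20 939] [458.4 107.7]
w12 [   0  141   47   49 1605] [ 22.1 165.6]
w12 [ 486  146   74   44 1556] [523.1 167.9]
w12 [329 177  27  28 568] [342.2 191. ]
w13 [   0  100   92  103 5057] [ 40.  156.3]
w13 [374 100  63  18 836] [403.2 107.1]
w13 [ 436  144  124   44 2155] [485.7 160.7]
w13 [255 176  26  27 561] [267.8 189.4]
w13 [516 178  40  10 195] [532.1 184.6]
```

View pics/v8.png

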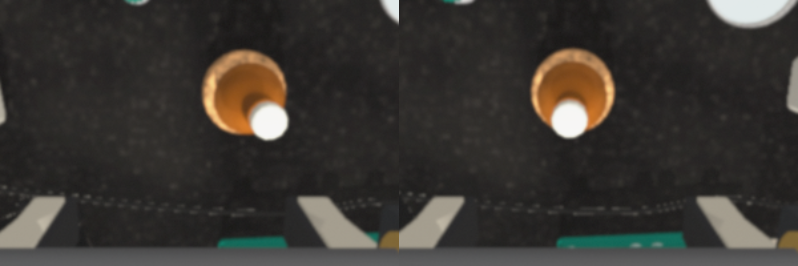

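The stopper is at w12 (342,190.5) and w13 (267.5,189), and the flask stands upright in the cork ring.

```bash
python3 - <<'E'
from h import *
d={'w12':(342,190.7),'w13':(267.6,189.2)}
print(tri([wray(n,d[n]) for n in d]).round(4),[plane(wray(n,d[n]),.142).round(4) for n in d])
# cork ring centre (top z .025)
for n in d:
    hsv=cv2.cvtColor(cv2.imread(f'pics/{n}.png'),cv2.COLOR_BGR2HSV)
    m=((hsv[...,0]<22)&(hsv[...,1]>60)&(hsv[...,2]>110)).astype(np.uint8);m[225:]=0;m[:100]=0
    k,l,st,c=cv2.connectedComponentsWithStats(m); j=1+np.argmax(st[1:,4]); print(n,st[j],plane(wray(n,(st[j,0]+st[j,2]/2,st[j,1]+st[j,3]/2)),.02).round(4))
shift([.594,.298,.09])
E
```

```text
[0.5959 0.2969 0.1387] [array([0.5952, 0.2961, 0.142 ]), array([0.5951, 0.2969, 0.142 ])]
w12 [ 292  138   63   63 2691] [0.5954 0.2972 0.02  ]
w13 [ 239  137   63   62 2577] [0.5948 0.2975 0.02  ]
shift [ 0.0176 -0.0064  0.1684] yaw now 3.1411 rot [-3.1406e+00 -1.1000e-03  3.1411e+00]
```

To row units: 0.168 m / 0.4 = 0.42, 0.0164 m / 0.4 = 0.041.

Call:
{"api": "creep_tool", "payload": {
  "rows": [
    [[0.088,0.041,-0.019,0.025,0],[0.088,0.041,-0.019,0.1,0],[0.088,0.041,-0.019,0.2,0],[0.088,0.041,-0.019,0.3,0],[0.088,0.041,-0.019,0.375,0],[0.088,0.041,-0.019,0.42,0],[0.088,0.041,-0.019,0.42,0],[0.088,0.041,-0.019,0.42,0]]
  ]
}}

```text
t: 17.22
eef_pos: [0.5956, 0.2961, 0.0908]
ee_rot: [-3.14, -0.001, 3.14]
force: [-0.3, -0.2, 0.4]
width: 0.0878
gripper_force: 0.0
```

Call:
{"api": "creep_tool", "payload": {
  "rows": [
    [[0.02,0,0,0,0],[0.02,0,0,0,0],[0.02,0,0,0,0],[0.02,0,0,0,0],[0.02,0,0,0,0],[0.02,0,0,0,0],[0.02,0,0,0,0],[0.02,0,0,0,0],[0.02,0,0,0,0],[0.02,0,0,0,0],[0.02,0,0,0,0],[0.02,0,0,0,0]]
  ],
  "grip_n": 38
}}

```text
t: 18.22
eef_pos: [0.5956, 0.2978, 0.091]
ee_rot: [-3.141, -0.0, 3.141]
force: [-1.1, 0.0, -0.3]
width: 0.0251
gripper_force: 38.0
```

To row units: -0.302 m / 0.4 = -0.755, -0.16 m / 0.4 = -0.4.

Call:
{"api": "creep_tool", "payload": {
  "rows": [
    [[0.02,0,0,-0.025,0],[0.02,0,0,-0.1,0],[0.02,0,0,-0.2,0],[0.02,0,0,-0.3,0],[0.02,0,0,-0.375,0],[0.02,0,0,-0.4,0],[0.02,0,0,-0.4,0],[0.02,0.05,-0.075,-0.4,0],[0.02,0.05,-0.15,-0.4,0],[0.02,0.05,-0.25,-0.4,0],[0.02,0.05,-0.35,-0.4,0],[0.02,0.05,-0.45,-0.4,0],[0.02,0.05,-0.55,-0.4,0],[0.02,0.05,-0.625,-0.4,0],[0.02,0.05,-0.7,-0.4,0],[0.02,0.05,-0.7375,-0.4,0],[0.02,0.05,-0.755,-0.4,0],[0.02,0.05,-0.755,-0.4,0],[0.02,0.05,-0.755,-0.4,0],[0.02,0.05,-0.755,-0.4,0]]
  ]
}}

```text
t: 19.88
eef_pos: [0.5754, -0.0032, 0.2504]
ee_rot: [3.142, -0.001, -3.141]
force: [0.7, -0.0, -1.6]
width: 0.0256
gripper_force: 38.0
```

```bash
python3 - <<'E'
from h import *
state();shift([.5764,-.0046,.196])
s=grab_frame("side"); im=wgrab('w14')
a=cv2.resize(s[80:280,180:380,::-1],None,fx=2,fy=2); b=cv2.resize(im[100:300,180:380,::-1],None,fx=2,fy=2)
cv2.imwrite('pics/v9.png',np.hstack([a,b]))
E
```

```text
{'t': np.float64(19.8833), 'eef_pos': array([ 0.5754, -0.0032,  0.2504]), 'ee_rot': array([ 3.1416e+00, -1.0000e-03, -3.1412e+00]), 'force': array([ 0.6958, -0.0469, -1.5575]), 'width': np.float64(0.0256), 'gripper_force': np.float64(37.9997), 'q': array([ 3.3400e-01,  1.8140e-01, -1.7570e-01, -4.0000e-04, -1.2146e+00,
       -1.9043e+00])}
shift [-0.0011 -0.0014  0.0544] yaw now -3.1412 rot [ 3.1416e+00 -1.0000e-03 -3.1412e+00]
[ 0.5755 -0.0031  0.2505] [-3.1416e+00 -7.0000e-04 -3.1407e+00]
```

View pics/v9.png

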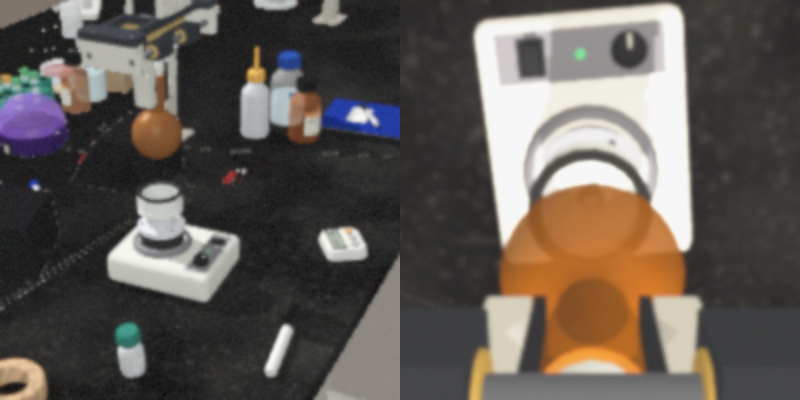

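The flask hangs upright from the gripper, with its ball at v9 (157,132) directly above the cradle at (160,195); the cork ring stayed on the bench. Now lower it.

To row units: 0.054 m / 0.4 = 0.135, 0.05 m / 0.4 = 0.125.

Call:
{"api": "creep_tool", "payload": {
  "rows": [
    [[0.02,-0.0025,-0.0035,0.05,0],[0.02,-0.0025,-0.0035,0.1,0],[0.02,-0.0025,-0.0035,0.125,0],[0.02,-0.0025,-0.0035,0.135,0],[0.02,-0.0025,-0.0035,0.135,0],[0.02,-0.0025,-0.0035,0.135,0]]
  ]
}}

```text
t: 20.48
eef_pos: [0.577, -0.0052, 0.1977]
ee_rot: [-3.141, 0.001, -3.141]
force: [-0.3, -0.4, -1.9]
width: 0.0251
gripper_force: 38.0
```

Call:
{"api": "creep_tool", "payload": {
  "rows": [
    [[0.02,0,0,0.005,0],[0.02,0,0,0.01,0],[0.02,0,0,0.015,0],[0.02,0,0,0.015,0]]
  ]
}}

```text
t: 20.82
eef_pos: [0.5765, -0.0055, 0.191]
ee_rot: [3.141, 0.0, 3.141]
force: [-0.1, 0.2, -1.2]
width: 0.0254
gripper_force: 38.0
```

To row units: 0.004 m / 0.4 = 0.01, 0.003 m / 0.4 = 0.0075.

Call:
{"api": "creep_tool", "payload": {
  "rows": [
    [[0.02,0,0,0.0025,0],[0.02,0,0,0.005,0],[0.02,0,0,0.0075,0],[0.02,0,0,0.01,0],[0.02,0,0,0.01,0]]
  ]
}}

```text
t: 21.23
eef_pos: [0.577, -0.0055, 0.1878]
ee_rot: [3.142, 0.001, -3.142]
force: [-1.1, -0.0, 6.4]
width: 0.0255
gripper_force: 38.0
```

Call:
{"api": "creep_tool", "payload": {
  "rows": [
    [[0.02,0,0,0.0025,0],[0.02,0,0,0.005,0],[0.02,0,0,0.0075,0],[0.02,0,0,0.01,0],[0.02,0,0,0.01,0]]
  ]
}}

```text
t: 21.65
eef_pos: [0.5772, -0.0055, 0.1841]
ee_rot: [-3.142, 0.002, -3.141]
force: [-0.6, 0.6, 8.1]
width: 0.0253
gripper_force: 38.0
```

To row units: 0.004 m / 0.4 = 0.01, 0.003 m / 0.4 = 0.0075.

Call:
{"api": "creep_tool", "payload": {
  "rows": [
    [[0.02,0,0,0.0025,0],[0.02,0,0,0.005,0],[0.02,0,0,0.0075,0],[0.02,0,0,0.01,0],[0.02,0,0,0.01,0]]
  ]
}}

```text
t: 22.07
eef_pos: [0.5774, -0.0055, 0.1805]
ee_rot: [-3.142, 0.002, -3.141]
force: [-1.8, 0.7, 9.2]
width: 0.0253
gripper_force: 38.0
```

Call:
{"api": "creep_tool", "payload": {
  "rows": [
    [[0.02,0,0,0.0025,0],[0.02,0,0,0.005,0],[0.02,0,0,0.0075,0],[0.02,0,0,0.0075,0],[0.02,0,0,0.0075,0]]
  ]
}}

```text
t: 22.48
eef_pos: [0.5776, -0.0055, 0.178]
ee_rot: [-3.142, 0.003, -3.141]
force: [-2.4, 1.1, 11.4]
width: 0.0252
gripper_force: 38.0
```

To row units: 0.002 m / 0.4 = 0.005, 0.001 m / 0.4 = 0.0025.

Call:
{"api": "creep_tool", "payload": {
  "rows": [
    [[0.02,0.0025,0,0.0025,0],[0.02,0.0025,0,0.005,0],[0.02,0.0025,0,0.005,0],[0.02,0.0025,0,0.005,0]]
  ]
}}

```text
t: 22.82
eef_pos: [0.5776, -0.0054, 0.1774]
ee_rot: [-3.142, 0.005, -3.141]
force: [-3.1, 1.1, 17.6]
width: 0.0253
gripper_force: 38.0
```

Call:
{"api": "creep_tool", "payload": {
  "rows": [
    [[0.02,0,0,0.0025,0],[0.02,0,0,0.005,0],[0.02,0,0,0.005,0],[0.02,0,0,0.005,0]]
  ]
}}

```text
t: 23.15
eef_pos: [0.5784, -0.0055, 0.1771]
ee_rot: [-3.141, 0.008, -3.14]
force: [-5.7, 1.9, 27.8]
width: 0.0254
gripper_force: 38.0
```

It's at the stop. I'll ease off slightly and check.

To row units: -0.001 m / 0.4 = -0.0025.

Call:
{"api": "creep_tool", "payload": {
  "rows": [
    [[0.02,0,0,-0.0025,0],[0.02,0,0,-0.0025,0],[0.02,0,0,-0.0025,0],[0.02,0,0,-0.0025,0],[0.02,0,0,-0.0025,0],[0.02,0,0,-0.0025,0]]
  ]
}}

```text
t: 23.65
eef_pos: [0.578, -0.0055, 0.1772]
ee_rot: [-3.141, 0.007, -3.14]
force: [-4.9, 2.1, 22.6]
width: 0.0251
gripper_force: 38.0
```

```bash
python3 - <<'E'
from h import *
s=grab_frame("side"); im=wgrab('w15'); state()
a=cv2.resize(s[100:250,180:330,::-1],None,fx=2.67,fy=2.67); b=cv2.resize(im[100:300,180:380,::-1],None,fx=2,fy=2)
cv2.imwrite('pics/v10.png',np.hstack([a[:400],b]))
E
```

```text
[ 0.578  -0.0054  0.1773] [-3.1415  0.0067 -3.1404]
{'t': np.float64(23.75), 'eef_pos': array([ 0.578 , -0.0055,  0.1773]), 'ee_rot': array([-3.1415,  0.0068, -3.1404]), 'force': array([-4.0521,  1.6094, 22.1033]), 'width': np.float64(0.0253), 'gripper_force': np.float64(38.0042), 'q': array([ 0.3303,  0.2337, -0.2834,  0.0026, -1.0474, -1.9012])}
```

View pics/v10.png

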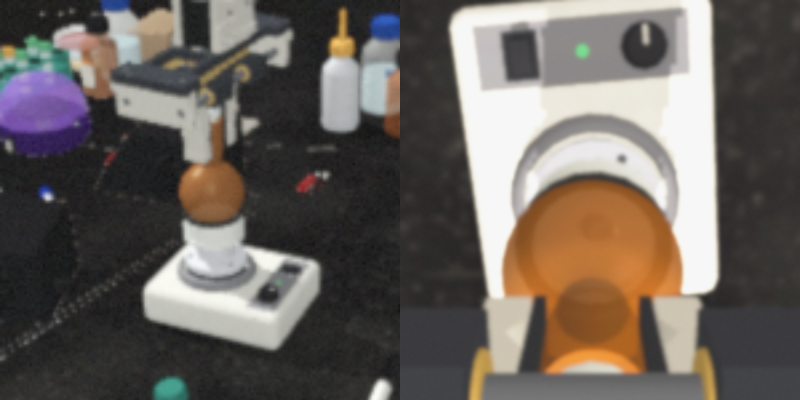

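The flask sits upright in the cradle at v10 (212,195), the head is down in its well, and the wrist force holds steady at about 22 N. Handing in.

```bash
python3 -c "
from station import arm, sensors, grab_frame, camera_params
print(arm.job_done())"
```

```text
the job is handed in; nothing more can be done
None
```

I handed the job in at about 24 s (no verdict came back): the collar and cradle are home on the stub, and the gripped flask is pressing the head onto its stop with about 22 N, with no bystander touched.

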